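# Clear the jar stand, slide the tray home under the riser, put the jars back

### The arm

A 6-joint arm with a two-finger parallel gripper is mounted at the origin on a cart in front of the work surface, level with it; the furniture and walls round the work are solid. World frame = base frame: x ahead of the robot, y to its left, z up, the work surface at z = 0. Lengths are in m, angles in degrees, forces in N, time in s.
With the tool pointing down it reaches from about 0.35 to 0.95 m from the base axis. Payload 17.4 kg.
Tool frame: the origin (TCP) lies at the very end of the fingers, on their centre line; the grasp point (between the pads) lies 19 mm behind it; z points along the fingers, y is the line along which they close (so a half turn about z gives the same grasp; the last joint's range is limited). The gripper opens to 93 mm and grips with 3 to 60 N. Pads are 15 mm wide; open, the fingers measure 128 mm over their backs; the gripper's body (75 mm by 188 mm) begins 65 mm behind the grasp point.
Start: joints at [-69.947, 6.646, 82.598, -0, 90.757, -2.166], TCP at [0.255, -0.625, 0.196] pointing down, gripper open.
Joint ranges: [-162.19, 162.19], [-47.58, 125.68], [4.15, 143.07], [-65.23, 245.23], [0.69, 171.88], [-170.13, 170.13]. Speed limits (degrees/s): [108.29, 108.29, 127.2, 180, 180, 180].

### API

Orientations are given as a 3x3 rotation matrix whose columns are the frame's x, y, z axes.
In Python, from station import manip gives the robot as it stands.
- The arm moves only by the tool move_arm, never from a script. Its argument "motion" is a list of rows, each a list of 4 numbers: the shift along the tool's x, y, z normalised to -1 to 1, where 1 is 10 cm, then the turn about the tool's z normalised to -1 to 1, where 1 is 180 degrees. In form: [[dx, dy, dz, twist], ...]. A call has 1 to 20 rows; each row is the pose to reach, as a shift and turn from the pose commanded when the call began, along the tool's axes at that moment, turning the shorter way round; what a row does not reach only later rows make up. A row lasts 1/12 s, in which the tool goes at most 41.7 mm and 7.16 degrees, less where a joint would pass 70% of its speed; a pose out of reach is approached as far as the arm can. A call with a number of a shift or a turn outside -1 to 1 is refused whole. A call with a gripper value outside its range is refused whole. "claw" is the opening, from 0 (shut) to 1 (fully open), set as the call begins (left out, the last holds). The fingers move at their own pace and stop on an object; the grip force is fixed at half the most. Time passes only in rows, so rows that repeat a pose let the fingers close. It gives the time, the measured TCP pose, the force, the opening and the grip force at its end, in the units of the state.
- manip.observe(): the state, without advancing time (a new reading comes with each control period).
- manip.get_image(name): name is "scene" or "top"; returns the picture (480x640x3 uint8, blue, green, red); there is no depth.
- manip.camera_info(name): a dict with "mtx" (3x3 intrinsics, pixels), "rvec" (rotation vector, rad) and "tvec" (3), from world to camera coordinates, as OpenCV has them. Camera axes: x right, y down, z forward; pixel columns grow to the right and rows downward; lengths in m; the calibration is good to about 2 mm. A picture is of the moment at which its call begins. camera_info takes no time and is no camera call.
- manip.job_done(): hands the job in; it is judged then, once.
The state is a dict: "time": time; "q": joint angles; "joint_vel": joint speeds; "tau": joint torques, N m; "tool_pos": TCP position; "ee_rot": TCP orientation; "force": force on the tool from outside, world axes, zero at the start; "moment": the same for the moment, N m; "width": opening from 0.0 (shut) to 1.0 (fully open); "gripper_force": force on a finger pad.
Only numpy, scipy, OpenCV 4.12 (cv2) and the standard library are available. Lean on these libraries where they do the work, as an engineer would, in place of code of your own. Each camera call takes 0.05 s, during which the arm holds its last target. There are 200 camera calls.

### The job

Move the shaker, the tin and the spice jar off their stand and stand all three on the chopping board at the side; then fetch the wooden tray that lies behind the stand and slide it fully home, back end first, into the slot under the riser. Only when the tray is home, put the three back upright, each in the middle of the very bay it came from. Leave the mug alone.

Things in the scene. Friction and masses are not known exactly. Their poses are not given: they have to be found in the camera images.
- shaker: grey salt shaker with a domed perforated cap, round, 44 mm diameter, 90 mm tall, waisted; origin at the centre of its underside, z up. Stands in one of the three bays of the stand (which one varies).
- tin: short white food tin, round, 57 mm diameter, 72 mm tall; origin at the centre of its underside, z up. Stands in one of the three bays.
- spice_jar: slim glass spice jar with a dark screw cap, round, 41 mm diameter, 105 mm tall; origin at the centre of its underside, z up. Stands in one of the three bays.
- jar_stand: fixed low wooden stand, 88 (x) x 236 (y) mm, its floor 6 mm above the worktop, battens round and between three bays 11 mm high. Origin at its centre at worktop level; x points away from the robot, towards the tray. Bay centres at x = 0, y = -77, 0 and 77 mm; each bay about 80 (x) x 72 (y) mm inside.
- tray: loose dark wooden shallow tray on the worktop behind the stand, 130 (x) x 80 (y) x 10 mm, about 90 g, with a pale upright finger tab 28 (x) x 14 (y) mm centred at x = -45 mm, y = 0, its top 44 mm above the underside. Origin at the centre of the underside; +x points from the tab end to the back end (at x = 65 mm), which goes into the slot first.
- riser: fixed light-wood riser, 138 (x) x 150 (y) mm, deck 38 mm high, front rail to 42 mm. Slot under the rail: 94 mm wide, 24 high, 84 deep to a solid stop, floored by the worktop. Origin: middle of the slot mouth at worktop level; +x points into the slot. Home: tray origin at x = 19 mm, y = 0, its x axis along the riser's. A tall tin (75 mm wide, top at 148 mm) is fixed on it at x = 92 mm.
- board: fixed wooden chopping board lying flat at the robot's right, 200 (x) x 320 (y) mm, its long y axis pointing roughly towards the robot's side of the worktop, top 22 mm above the worktop: the side area. Origin at the centre of its underside.
- mug: loose white mug with dots, 82 mm diameter, 91 mm tall, behind the board; not part of the job. Origin at the centre of its underside.
Mind the look-alikes: they are no part of the job. What is shaped like the shaker but blue or orange is not meant.

How it is judged:
By the outcome, as a careful person would: the job done as asked, in the order asked, and still so for the second after the job is handed in, with the robot touching nothing.
It also fails if it takes over 150 s, if anything falls off the work surface, if the arm or the gripper's body presses on something with over 40 N, if the wrist force passes 120 N, or if a joint passes its speed limit or range.

## Working session

There is one attempt and no reset: what is moved stays moved. The work goes in short steps, Python scripts to look and compute and a tool call to move; the robot and the scene stay as the last step left them, time stands still between calls to the robot, and variables do not carry over. Pictures are saved under pics/ and viewed, at most 14 in all, crops included, and the job is handed in when it is done.

Besides the shell and the picture viewer there is one more tool, called after ">>>" as name(argument=value, ...), one argument or row to a line, values as JSON. move_arm: Moves the arm, as the interface text tells. Its arguments: {"type":"object","properties":{"motion":{"type":"array"},"claw":{"type":"number"}},"required":["motion"]}

```bash
mkdir -p pics; ls
python3 - <<'E'
from station import manip
import cv2,numpy as np
for n in("scene","top"):
    cv2.imwrite(f"pics/{n}0.png",manip.get_image(n)); c=manip.camera_info(n)
    R=cv2.Rodrigues(np.array(c["rvec"]))[0]; print(n,np.round(c["mtx"],1).tolist(),(-R.T@np.array(c["tvec"]).ravel()).round(3),R.round(2).tolist())
s=manip.observe();print(s["time"],s["tool_pos"],np.round(s["ee_rot"],3).tolist(),s["width"])
E
```

```text
pics
scene [[562.5, 0.0, 323.1], [0.0, 562.5, 235.3], [0.0, 0.0, 1.0]] [-0.244  0.984  1.119] [[-0.8, -0.6, -0.0], [-0.38, 0.52, -0.76], [0.45, -0.61, -0.65]]
top [[565.5, 0.0, 312.0], [0.0, 565.5, 236.5], [0.0, 0.0, 1.0]] [ 0.186 -0.036  1.399] [[-0.03, -1.0, 0.0], [-0.97, 0.03, -0.23], [0.23, -0.01, -0.97]]
0.1 [ 0.25516977 -0.62469023  0.19566497] [[0.926, 0.378, -0.0], [0.378, -0.926, 0.001], [0.0, -0.001, -1.0]] 1.0007897427630505
```

View pics/scene0.png

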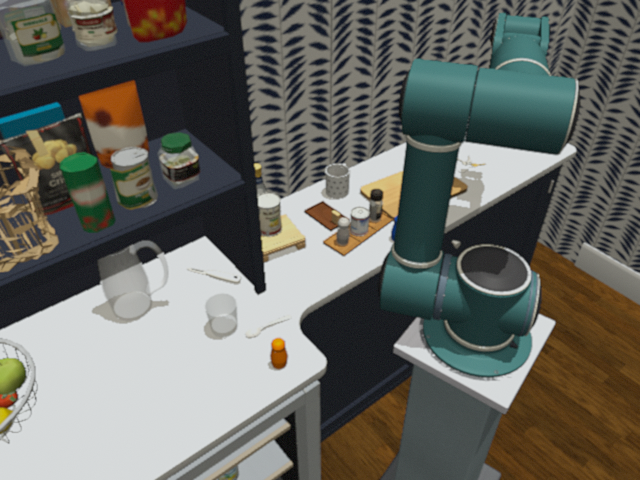

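View pics/top0.png

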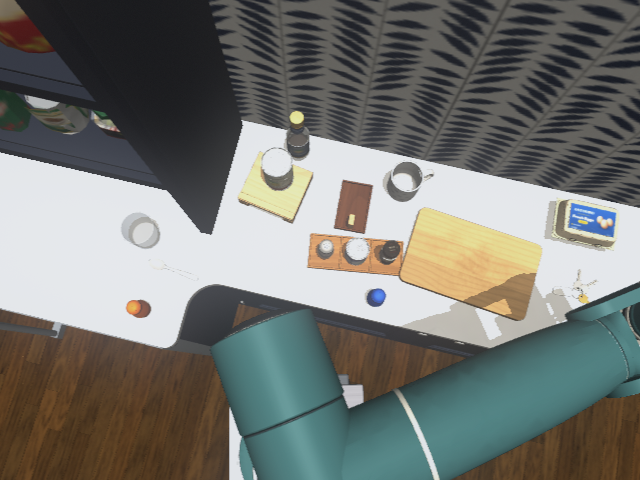

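The top view shows the shaker at (326,248), tin (357,250), jar (390,251), tray (353,207) with its tab at (351,219), riser (275,187), board (470,262) and mug (405,180). Things that could be taken for the shaker: grey (326,248), blue (376,297) and orange (135,308). I choose the grey one, and will check it in close crops.

Run:
```python
import cv2
a=cv2.imread("pics/top0.png")[150:310,230:430]; cv2.imwrite("pics/topc.png",cv2.resize(a,None,fx=3.75,fy=3.75,interpolation=cv2.INTER_CUBIC))
a=cv2.imread("pics/scene0.png")[160:270,240:420]; cv2.imwrite("pics/scenec.png",cv2.resize(a,None,fx=4.4,fy=4.4,interpolation=cv2.INTER_CUBIC))
```

```text
(no output)
```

View pics/topc.png

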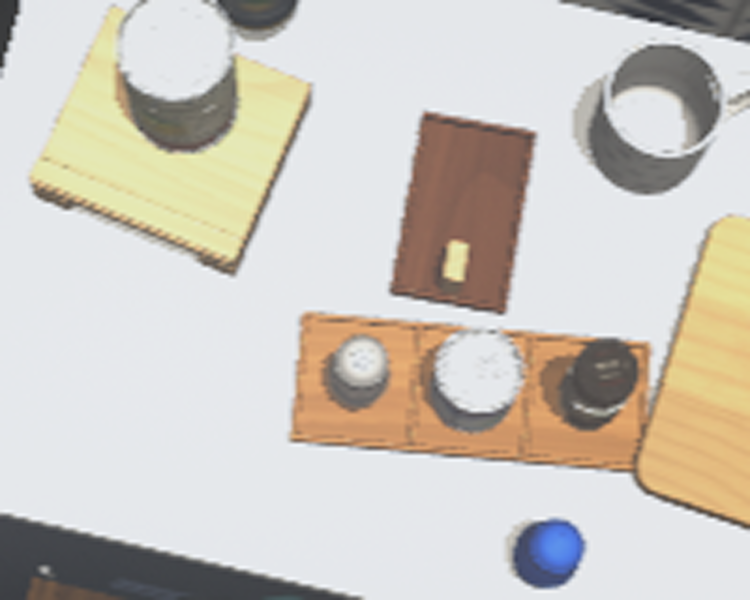

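View pics/scenec.png

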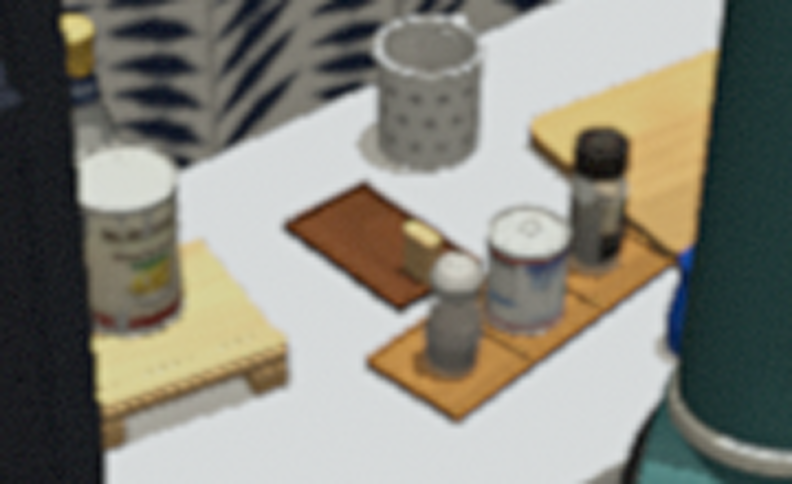

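Both crops confirm the grey shaker is in the left bay (top crop (362,355)). The tin is in the middle bay (479,371) and the jar in the right bay (607,367). Next I triangulate.

```bash
cat > h.py <<'E'
from station import manip
import cv2,numpy as np
def cam(n):
    c=manip.camera_info(n);return c["mtx"],np.array(c["rvec"]),np.array(c["tvec"]).ravel()
C={n:cam(n) for n in("top","scene")}
def ray(n,p):
    K,r,t=C[n];R=cv2.Rodrigues(r)[0];d=R.T@np.linalg.inv(K)@np.array([*p,1.]);return -R.T@t,d
def onz(n,p,z):
    o,d=ray(n,p);return o+d*(z-o[2])/d[2]
def tri(a,b):
    o,d=ray("top",a);p,e=ray("scene",b);s=np.linalg.lstsq(np.c_[d,-e],p-o,rcond=None)[0]
    A,B=o+d*s[0],p+e*s[1];return (A+B)/2,np.linalg.norm(A-B)
def proj(n,P): K,r,t=C[n];return cv2.projectPoints(np.float64(P).reshape(-1,1,3),r,t,K,None)[0].reshape(-1,2)
T=lambda u,v:(u/3.75+230,v/3.75+150)
S=lambda u,v:(u/4.4+240,v/4.4+160)
E
python3 - <<'E'
from h import *
for n,a,b in[("shaker",(362,355),(457,260)),("tin",(479,371),(529,228)),("jar",(607,367),(603,138)),("standFL",(304,313),(370,360)),("standNL",(291,440),(458,420)),("standNR",(636,470),(675,262)),
 ("trayFL",(424,112),(286,226)),("trayFR",(535,131),(365,184)),("trayNL",(391,293),(400,308)),("tab",(456,248),(424,235)),("riserFR",(237,262),(287,345))]:
    P,e=tri(T(*a),S(*b));print(n,P.round(4),round(e,4))
def ln(t,pts,z):
    Q=np.array([onz("top",T(*p),z) for p in pts]);print(t,Q[:,:2].round(4).tolist(),"mean",Q.mean(0).round(4)); 
    d=Q-np.roll(Q,-1,0);print("  sides",np.linalg.norm(d,axis=1).round(3),"ang",np.degrees(np.arctan2(d[:,1],d[:,0])).round(1))
ln("stand",[(304,313),(650,343),(636,470),(291,440)],.011)
ln("tray",[(424,112),(535,131),(505,313),(391,293)],.010)
ln("riser",[(112,8),(311,87),(237,262),(33,180)],.040)
ln("board",[tuple((np.array(p)-[230,150])*3.75) for p in[(422,207),(543,242),(524,321),(401,278)]],.022)
print("mug",onz("top",T(660,95),.091),"blue",onz("top",T(556,545),.09))
E
```

```text
shaker [ 0.4728 -0.0829  0.0947] 0.0029
tin [ 0.4639 -0.1574  0.0791] 0.0022
jar [ 0.456  -0.2339  0.114 ] 0.0035
standFL [ 0.521  -0.0486  0.0066] 0.0061
standNL [ 0.4365 -0.0364  0.0049] 0.002
standNR [ 0.4076 -0.2653  0.007 ] 0.0047
trayFL [ 0.6625 -0.1361  0.0032] 0.0061
trayFR [ 0.6465 -0.2122  0.0029] 0.006
trayNL [ 0.5353 -0.107   0.0062] 0.0017
tab [ 0.5527 -0.1519  0.0368] 0.0112
riserFR [ 0.5537 -0.0035  0.0334] 0.0
stand [[0.5228, -0.0473], [0.495, -0.2789], [0.4091, -0.2638], [0.4363, -0.036]] mean [ 0.4658 -0.1565  0.011 ]
  sides [0.233 0.087 0.229 0.087] ang [ 83.1 -10.  -96.8 172.6]
tray [[0.6631, -0.1344], [0.647, -0.2102], [0.5189, -0.1827], [0.5351, -0.1065]] mean [ 0.591  -0.1584  0.01  ]
  sides [0.077 0.131 0.078 0.131] ang [  78.   -12.1 -102.   167.7]
riser [[0.734, 0.0774], [0.6729, -0.0566], [0.5519, -0.0037], [0.6129, 0.1315]] mean [0.6429 0.0372 0.04  ]
  sides [0.147 0.132 0.148 0.133] ang [  65.5  -23.6 -114.3  155.9]
board [[0.5805, -0.3304], [0.4804, -0.626], [0.2865, -0.5554], [0.4006, -0.265]] mean [ 0.437  -0.4442  0.022 ]
  sides [0.312 0.206 0.312 0.191] ang [  71.3  -20.  -111.4  160. ]
mug [ 0.64226191 -0.28277062  0.091     ] blue [ 0.35103088 -0.19813853  0.09      ]
```

Both views agree. The stand is at (0.466,-0.157) with yaw -6.9°. The tray is at (0.591,-0.158) with yaw -12.1°, and the slot mouth is near (0.582,0.064) with yaw -24.2°. I'll grip along the stand's x, so the tool yaw is 83.1°. First I turn and travel to the jar.

>>> move_arm(
  motion=[
    [0.1,-0.1,0,-0.03],
    [0.2,-0.2,0,-0.065],
    [0.35,-0.35,0,-0.1],
    [0.5,-0.5,0,-0.135],
    [0.65,-0.65,0,-0.17],
    [0.8,-0.8,0,-0.205],
    [0.9,-0.9,0,-0.24],
    [1,-1,0,-0.275],
    [1,-1,0,-0.31],
    [1,-1,0,-0.338],
    [1,-1,0,-0.338],
    [1,-1,0,-0.338],
  ],
  claw=0.8,
)

```text
time: 1.1
tool_pos: [0.31, -0.4944, 0.1961]
ee_rot: [[0.124, 0.992, -0.0], [0.992, -0.124, 0.0], [0.0, -0.0, -1.0]]
force: [-1.0, 0.2, -0.7]
width: 0.8
gripper_force: 0.0
```

```bash
cat >> h.py <<'E'
def go(*tgts):
    s=manip.observe();R=np.array(s["ee_rot"]);p=np.array(s["tool_pos"])
    print("t",round(s["time"],1),"p",p.round(4),"yaw",round(np.degrees(np.arctan2(R[1,0],R[0,0])),2),"F",np.round(s["force"],1),"w",round(s["width"],3),"gf",round(s["gripper_force"],1))
    for t in tgts: print(t,"->",(R.T@(np.array(t)-p)*10).round(3)); p=np.array(t)
E
python3 -c "
from h import *
go((.456,-.2335,.196))"
```

```text
t 1.1 p [ 0.31   -0.4944  0.1961] yaw 82.89 F [-1.   0.2 -0.7] w 0.8 gf 0.0
(0.456, -0.2335, 0.196) -> [2.770e+00 1.126e+00 2.000e-03]
```

>>> move_arm(
  motion=[
    [0.15,0.06,0,0],
    [0.35,0.15,0,0],
    [0.65,0.27,0,0],
    [0.95,0.4,0,0],
  ],
)

```text
time: 1.43
tool_pos: [0.3614, -0.4038, 0.196]
ee_rot: [[0.125, 0.992, -0.0], [0.992, -0.125, 0.0], [0.0, -0.0, -1.0]]
force: [1.3, 0.3, -0.7]
width: 0.798
gripper_force: 0.0
```

>>> move_arm(
  motion=[
    [0.3,0.13,0,0],
    [0.6,0.26,0,0],
    [0.95,0.4,0,0],
  ],
)

```text
time: 1.68
tool_pos: [0.4127, -0.314, 0.1962]
ee_rot: [[0.125, 0.992, -0.0], [0.992, -0.125, -0.0], [-0.0, -0.0, -1.0]]
force: [0.3, -0.9, 1.0]
width: 0.799
gripper_force: 0.0
```

>>> move_arm(
  motion=[
    [0.3,0.12,0,0],
    [0.6,0.24,0,0],
    [0.77,0.29,0,0],
    [0.87,0.325,0,0],
    [0.87,0.325,0,0],
    [0.87,0.325,0,0],
  ],
)

```text
time: 2.18
tool_pos: [0.4551, -0.2331, 0.1963]
ee_rot: [[0.121, 0.993, -0.0], [0.993, -0.121, -0.0], [-0.0, -0.0, -1.0]]
force: [-1.1, 0.5, 0.5]
width: 0.803
gripper_force: 0.0
```

```bash
python3 -c "
from h import *
go((.456,-.2335,.052))
a=manip.get_image('scene')[120:270,240:440]; cv2.imwrite('pics/s1.png',cv2.resize(a,None,fx=4,fy=4,interpolation=cv2.INTER_CUBIC))"
```

```text
t 2.2 p [ 0.4551 -0.2331  0.1963] yaw 83.03 F [-1.1  0.5  0.5] w 0.803 gf 0.0
(0.456, -0.2335, 0.052) -> [-0.002  0.01   1.443]
```

View pics/s1.png

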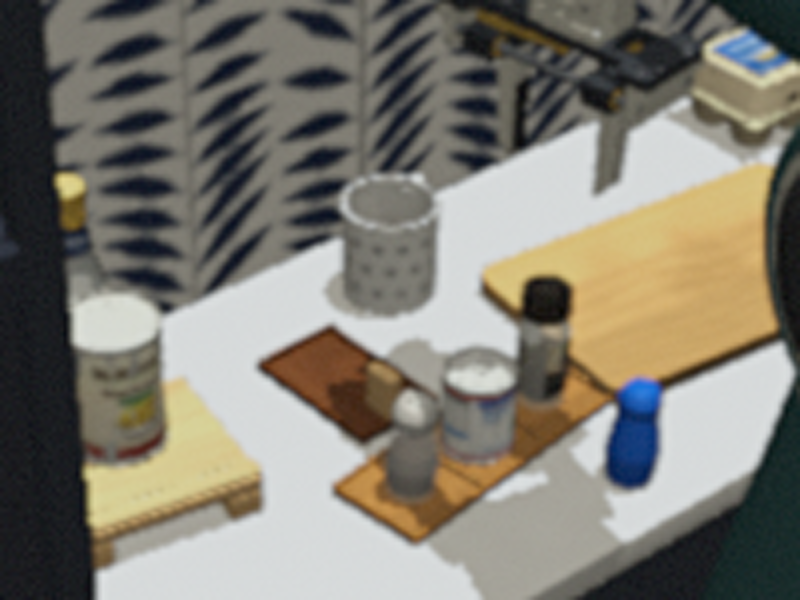

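The fingers at (513,110) and (605,160) straddle the jar at (547,290), with nothing in the way. I descend and close.

>>> move_arm(
  motion=[
    [0,0,0.15,0],
    [0,0,0.35,0],
    [0,0,0.6,0],
    [0,0,0.85,0],
    [0,0,0.95,0],
    [0,0,0.95,0],
  ],
)

```text
time: 2.73
tool_pos: [0.4536, -0.2331, 0.0982]
ee_rot: [[0.122, 0.992, -0.004], [0.992, -0.122, 0.002], [0.002, -0.004, -1.0]]
force: [-1.0, 0.4, 0.1]
width: 0.802
gripper_force: 0.0
```

>>> move_arm(
  motion=[
    [0,0,0.15,0],
    [0,0,0.3,0],
    [0,0,0.42,0],
    [0,0,0.49,0],
    [0,0,0.49,0],
    [0,0,0.49,0],
  ],
)

```text
time: 3.23
tool_pos: [0.4553, -0.2333, 0.0529]
ee_rot: [[0.121, 0.993, 0.0], [0.993, -0.121, -0.0], [-0.0, 0.0, -1.0]]
force: [0.1, 0.4, 0.0]
width: 0.801
gripper_force: 0.0
```

>>> move_arm(
  motion=[
    [0,0,0,0],
    [0,0,0,0],
    [0,0,0,0],
    [0,0,0,0],
    [0,0,0,0],
    [0,0,0,0],
    [0,0,0,0],
    [0,0,0,0],
    [0,0,0,0],
  ],
  claw=0.3,
)

```text
time: 3.98
tool_pos: [0.4552, -0.2331, 0.0525]
ee_rot: [[0.121, 0.993, 0.0], [0.993, -0.121, -0.0], [-0.0, 0.0, -1.0]]
force: [0.3, 0.0, 1.2]
width: 0.431
gripper_force: 29.9
```

>>> move_arm(
  motion=[
    [0,0,-0.05,0],
    [0,0,-0.15,0],
    [0,0,-0.3,0],
    [0,0,-0.45,0],
    [0,0,-0.6,0],
    [0,0,-0.75,0],
    [0,0,-0.75,0],
    [0,0,-0.75,0],
  ],
)

```text
time: 4.65
tool_pos: [0.4555, -0.2333, 0.1282]
ee_rot: [[0.121, 0.993, 0.001], [0.993, -0.121, -0.001], [-0.001, 0.001, -1.0]]
force: [0.1, -0.8, -1.5]
width: 0.434
gripper_force: 29.9
```

>>> move_arm(
  motion=[
    [-0.1,0,0,0],
    [-0.25,0,0,0],
    [-0.45,-0.01,0,0],
    [-0.65,-0.02,0,0],
    [-0.85,-0.03,0,0],
    [-1,-0.04,0,0],
  ],
)

```text
time: 5.15
tool_pos: [0.4382, -0.3335, 0.1261]
ee_rot: [[0.121, 0.993, -0.001], [0.993, -0.121, 0.001], [0.001, -0.002, -1.0]]
force: [0.8, 0.0, -1.5]
width: 0.434
gripper_force: 29.9
```

>>> move_arm(
  motion=[
    [-0.2,0,0,0],
    [-0.4,-0.01,0,0],
    [-0.6,-0.02,0,0],
    [-0.8,-0.03,0,0],
    [-1,-0.04,0,0],
  ],
)

```text
time: 5.57
tool_pos: [0.4223, -0.4319, 0.1263]
ee_rot: [[0.121, 0.993, -0.001], [0.993, -0.121, 0.001], [0.001, -0.001, -1.0]]
force: [0.4, 1.3, -1.1]
width: 0.435
gripper_force: 29.9
```

>>> move_arm(
  motion=[
    [-0.2,0,0,0],
    [-0.4,-0.01,0,0],
    [-0.6,-0.02,0,0],
    [-0.8,-0.03,0,0],
    [-0.93,-0.03,0,0],
    [-0.99,-0.03,0,0],
    [-0.99,-0.03,0,0],
    [-0.99,-0.03,0,0],
  ],
)

```text
time: 6.23
tool_pos: [0.4081, -0.5282, 0.1269]
ee_rot: [[0.121, 0.993, -0.0], [0.993, -0.121, 0.001], [0.001, -0.0, -1.0]]
force: [0.1, 0.3, -0.7]
width: 0.435
gripper_force: 29.9
```

```bash
python3 -c "
from h import *
go((.408,-.529,.0695))
a=manip.get_image('scene')[100:250,280:480]; cv2.imwrite('pics/s2.png',cv2.resize(a,None,fx=4,fy=4,interpolation=cv2.INTER_CUBIC))"
```

```text
t 6.2 p [ 0.4081 -0.5282  0.1269] yaw 83.05 F [ 0.1  0.3 -0.7] w 0.435 gf 29.9
(0.408, -0.529, 0.0695) -> [-0.008  0.     0.574]
```

>>> move_arm(
  motion=[
    [0,0,0.1,0],
    [0,0,0.25,0],
    [0,0,0.4,0],
    [0,0,0.48,0],
    [0,0,0.53,0],
    [0,0,0.555,0],
    [0,0,0.565,0],
    [0,0,0.57,0],
    [0,0,0.57,0],
    [0,0,0.57,0],
  ],
)

```text
time: 7.12
tool_pos: [0.4083, -0.5288, 0.0709]
ee_rot: [[0.121, 0.993, 0.0], [0.993, -0.121, -0.001], [-0.001, 0.001, -1.0]]
force: [0.2, 0.0, -1.2]
width: 0.432
gripper_force: 29.9
```

>>> move_arm(
  motion=[
    [0,0,0.007,0],
    [0,0,0.014,0],
    [0,0,0.02,0],
    [0,0,0.02,0],
    [0,0,0.02,0],
  ],
)

```text
time: 7.53
tool_pos: [0.4081, -0.5286, 0.0683]
ee_rot: [[0.121, 0.993, -0.0], [0.993, -0.121, 0.0], [0.0, -0.0, -1.0]]
force: [-0.8, 0.2, -2.1]
width: 0.436
gripper_force: 29.9
```

>>> move_arm(
  motion=[
    [0,0,0,0],
    [0,0,0,0],
    [0,0,0,0],
    [0,0,0,0],
    [0,0,0,0],
    [0,0,0,0],
  ],
  claw=0.8,
)

```text
time: 8.03
tool_pos: [0.4081, -0.5286, 0.0684]
ee_rot: [[0.121, 0.993, 0.0], [0.993, -0.121, -0.0], [-0.0, 0.0, -1.0]]
force: [-1.3, -0.4, 0.5]
width: 0.787
gripper_force: 0.0
```

>>> move_arm(
  motion=[
    [0,0,-0.1,0],
    [0,0,-0.3,0],
    [0,0,-0.55,0],
    [0,0,-0.8,0],
    [0,0,-0.9,0],
  ],
)

```text
time: 8.45
tool_pos: [0.4087, -0.5294, 0.163]
ee_rot: [[0.121, 0.993, 0.003], [0.993, -0.121, -0.004], [-0.003, 0.003, -1.0]]
force: [0.3, 0.4, 0.5]
width: 0.805
gripper_force: 0.0
```

```bash
python3 -c "
from h import *
go((.4645,-.157,.158),(.4645,-.157,.047))
t=manip.get_image('top')[150:350,350:590];s=manip.get_image('scene')[120:270,290:480]
f=lambda a:cv2.resize(a,(400,320),interpolation=cv2.INTER_CUBIC)
cv2.imwrite('pics/p3.png',np.hstack([f(t),f(s)]))"
```

```text
t 8.4 p [ 0.4087 -0.5294  0.163 ] yaw 83.06 F [0.3 0.4 0.5] w 0.805 gf 0.0
(0.4645, -0.157, 0.158) -> [3.764 0.104 0.038]
(0.4645, -0.157, 0.047) -> [ 0.004 -0.003  1.11 ]
```

View pics/p3.png

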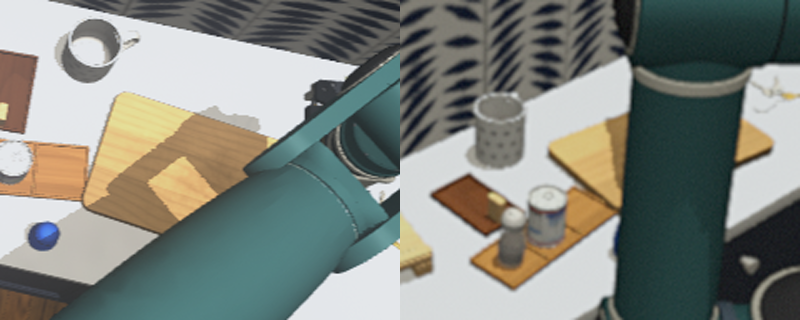

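The jar is hidden by the arm in both pictures. I'll check it from over the tin at the stand.

>>> move_arm(
  motion=[
    [0.15,0,0,0],
    [0.4,0.01,0,0],
    [0.7,0.02,0,0],
    [0.94,0.03,0,0],
  ],
)

```text
time: 8.88
tool_pos: [0.422, -0.4332, 0.1561]
ee_rot: [[0.121, 0.993, -0.002], [0.993, -0.121, 0.002], [0.002, -0.002, -1.0]]
force: [0.2, 0.2, -1.1]
width: 0.802
gripper_force: 0.0
```

>>> move_arm(
  motion=[
    [0.3,0.01,0,0],
    [0.6,0.02,0,0],
    [0.94,0.03,0,0],
  ],
)

```text
time: 9.13
tool_pos: [0.4361, -0.3407, 0.1562]
ee_rot: [[0.121, 0.993, -0.002], [0.993, -0.121, 0.002], [0.001, -0.002, -1.0]]
force: [0.9, 0.0, -0.1]
width: 0.802
gripper_force: 0.0
```

>>> move_arm(
  motion=[
    [0.3,0.01,0,0],
    [0.6,0.02,0,0],
    [0.94,0.03,0,0],
  ],
)

```text
time: 9.38
tool_pos: [0.4503, -0.2478, 0.1564]
ee_rot: [[0.121, 0.993, -0.002], [0.993, -0.121, 0.001], [0.001, -0.002, -1.0]]
force: [0.6, 0.2, -0.1]
width: 0.799
gripper_force: 0.0
```

>>> move_arm(
  motion=[
    [0.3,0.01,0,0],
    [0.6,0.01,0,0],
    [0.8,0.02,0,0],
    [0.94,0.02,0,0],
    [0.94,0.02,0,0],
    [0.94,0.02,0,0],
  ],
)

```text
time: 9.88
tool_pos: [0.4639, -0.1559, 0.157]
ee_rot: [[0.119, 0.993, -0.001], [0.993, -0.119, 0.0], [0.0, -0.002, -1.0]]
force: [-0.8, 0.1, 0.2]
width: 0.803
gripper_force: 0.0
```

```bash
python3 -c "
from h import *
go((.4645,-.157,.05))
t=manip.get_image('top')[150:350,350:590];s=manip.get_image('scene')[120:270,290:480]
f=lambda a:cv2.resize(a,(400,320),interpolation=cv2.INTER_CUBIC)
cv2.imwrite('pics/p4.png',np.hstack([f(t),f(s)]))"
```

```text
t 9.9 p [ 0.4639 -0.1559  0.157 ] yaw 83.15 F [-0.8  0.1  0.2] w 0.803 gf 0.0
(0.4645, -0.157, 0.05) -> [-0.011  0.009  1.07 ]
```

View pics/p4.png

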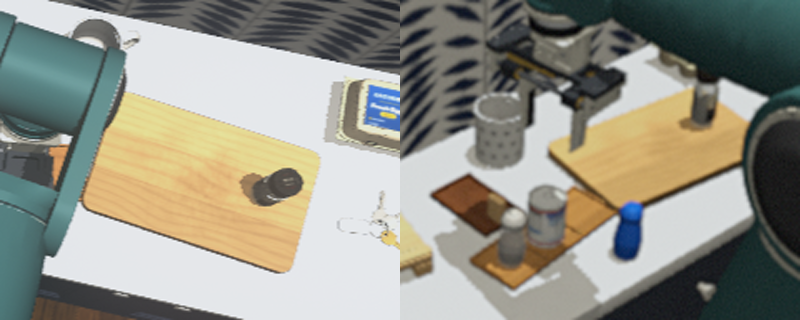

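The jar stands upright on the board (left half, (278,187)). Next I grasp the tin.

>>> move_arm(
  motion=[
    [0,0,0.15,0],
    [0,0,0.35,0],
    [0,0,0.6,0],
    [-0.01,0,0.75,0],
    [-0.01,0,0.85,0],
    [-0.01,0,0.85,0],
  ],
)

```text
time: 10.48
tool_pos: [0.4632, -0.158, 0.071]
ee_rot: [[0.122, 0.993, -0.003], [0.993, -0.122, 0.001], [0.001, -0.003, -1.0]]
force: [-0.5, 0.4, 0.0]
width: 0.804
gripper_force: 0.0
```

>>> move_arm(
  motion=[
    [0,0,0.1,0],
    [0,0,0.18,0],
    [0,0,0.22,0],
    [0,0,0.22,0],
    [0,0,0.22,0],
  ],
)

```text
time: 10.9
tool_pos: [0.4644, -0.1577, 0.0515]
ee_rot: [[0.121, 0.993, 0.0], [0.993, -0.121, -0.0], [-0.0, 0.0, -1.0]]
force: [-0.3, -0.2, 0.1]
width: 0.797
gripper_force: 0.0
```

>>> move_arm(
  motion=[
    [0,0,0,0],
    [0,0,0,0],
    [0,0,0,0],
    [0,0,0,0],
    [0,0,0,0],
    [0,0,0,0],
    [0,0,0,0],
    [0,0,0,0],
  ],
  claw=0.45,
)

```text
time: 11.57
tool_pos: [0.4646, -0.1578, 0.0517]
ee_rot: [[0.121, 0.993, 0.001], [0.993, -0.121, -0.0], [-0.0, 0.001, -1.0]]
force: [2.8, -0.2, 4.6]
width: 0.604
gripper_force: 30.0
```

>>> move_arm(
  motion=[
    [0,0,-0.05,0],
    [0,0,-0.15,0],
    [0,0,-0.3,0],
    [0,0,-0.45,0],
    [0,0,-0.6,0],
    [0,0,-0.7,0],
    [0,0,-0.7,0],
  ],
)

```text
time: 12.15
tool_pos: [0.465, -0.158, 0.1238]
ee_rot: [[0.121, 0.993, 0.003], [0.993, -0.121, -0.001], [-0.001, 0.003, -1.0]]
force: [0.8, -0.8, -1.6]
width: 0.6
gripper_force: 30.0
```

>>> move_arm(
  motion=[
    [-0.1,0,0,0],
    [-0.25,0,0,0],
    [-0.45,0.01,0,0],
    [-0.65,0.02,0,0],
    [-0.85,0.02,0,0],
    [-0.96,0.02,0,0],
  ],
)

```text
time: 12.65
tool_pos: [0.4538, -0.2551, 0.12]
ee_rot: [[0.122, 0.993, -0.002], [0.993, -0.122, 0.001], [0.0, -0.002, -1.0]]
force: [0.6, 0.4, -1.3]
width: 0.603
gripper_force: 30.0
```

>>> move_arm(
  motion=[
    [-0.2,0,0,0],
    [-0.4,0.01,0,0],
    [-0.6,0.02,0,0],
    [-0.8,0.02,0,0],
    [-0.96,0.02,0,0],
  ],
)

```text
time: 13.07
tool_pos: [0.4444, -0.3501, 0.1204]
ee_rot: [[0.121, 0.993, -0.001], [0.993, -0.121, 0.001], [0.001, -0.001, -1.0]]
force: [0.4, -0.1, -1.5]
width: 0.602
gripper_force: 30.0
```

>>> move_arm(
  motion=[
    [-0.2,0,0,0],
    [-0.4,0.01,0,0],
    [-0.6,0.02,0,0],
    [-0.8,0.02,0,0],
    [-0.92,0.02,0,0],
    [-0.96,0.02,0,0],
    [-0.96,0.02,0,0],
  ],
)

```text
time: 13.65
tool_pos: [0.4352, -0.4446, 0.1208]
ee_rot: [[0.122, 0.993, -0.001], [0.993, -0.122, 0.001], [0.001, -0.001, -1.0]]
force: [1.1, 0.4, -3.2]
width: 0.603
gripper_force: 30.0
```

>>> move_arm(
  motion=[
    [0,0,0.1,0],
    [0,0,0.25,0],
    [0,0,0.4,0],
    [0,0,0.47,0],
    [0,0,0.51,0],
    [0,0,0.525,0],
    [0,0,0.535,0],
    [0,0,0.535,0],
    [0,0,0.535,0],
  ],
)

```text
time: 14.4
tool_pos: [0.4357, -0.4445, 0.0685]
ee_rot: [[0.121, 0.993, 0.001], [0.993, -0.121, -0.001], [-0.001, 0.001, -1.0]]
force: [-0.7, 0.0, -1.8]
width: 0.604
gripper_force: 30.0
```

>>> move_arm(
  motion=[
    [0,0,0.01,0],
    [0,0,0.01,0],
    [0,0,0.01,0],
  ],
)

```text
time: 14.65
tool_pos: [0.4357, -0.4445, 0.0673]
ee_rot: [[0.121, 0.993, 0.001], [0.993, -0.121, -0.001], [-0.0, 0.001, -1.0]]
force: [1.6, -0.5, 0.9]
width: 0.604
gripper_force: 30.0
```

>>> move_arm(
  motion=[
    [0,0,0,0],
    [0,0,0,0],
    [0,0,0,0],
    [0,0,0,0],
    [0,0,0,0],
  ],
  claw=0.8,
)

```text
time: 15.07
tool_pos: [0.4355, -0.4443, 0.0668]
ee_rot: [[0.121, 0.993, -0.0], [0.993, -0.121, 0.0], [0.0, -0.0, -1.0]]
force: [0.5, 0.1, 1.6]
width: 0.802
gripper_force: 0.0
```

>>> move_arm(
  motion=[
    [0,0,-0.1,0],
    [0,0,-0.3,0],
    [0,0,-0.55,0],
    [0,0,-0.8,0],
    [0,0,-0.9,0],
    [0,0,-0.9,0],
  ],
)

```text
time: 15.57
tool_pos: [0.4362, -0.4451, 0.1602]
ee_rot: [[0.121, 0.993, 0.003], [0.993, -0.121, -0.003], [-0.003, 0.003, -1.0]]
force: [0.6, 0.1, 0.3]
width: 0.799
gripper_force: 0.0
```

>>> move_arm(
  motion=[
    [0.15,0,0,0],
    [0.4,-0.01,0,0],
    [0.7,-0.01,0,0],
    [0.91,-0.015,0,0],
  ],
)

```text
time: 15.9
tool_pos: [0.4445, -0.351, 0.1548]
ee_rot: [[0.121, 0.993, -0.002], [0.993, -0.121, 0.002], [0.002, -0.002, -1.0]]
force: [-0.1, -0.7, -0.3]
width: 0.795
gripper_force: 0.0
```

>>> move_arm(
  motion=[
    [0.3,0,0,0],
    [0.6,-0.01,0,0],
    [0.91,-0.015,0,0],
  ],
)

```text
time: 16.15
tool_pos: [0.4537, -0.261, 0.1548]
ee_rot: [[0.121, 0.993, -0.002], [0.993, -0.121, 0.001], [0.001, -0.002, -1.0]]
force: [0.7, -0.7, 0.6]
width: 0.802
gripper_force: 0.0
```

>>> move_arm(
  motion=[
    [0.3,0,0,0],
    [0.6,-0.01,0,0],
    [0.91,-0.015,0,0],
  ],
)

```text
time: 16.4
tool_pos: [0.4631, -0.1705, 0.1549]
ee_rot: [[0.121, 0.993, -0.002], [0.993, -0.121, 0.001], [0.001, -0.002, -1.0]]
force: [-0.5, 0.8, 0.1]
width: 0.8
gripper_force: 0.0
```

>>> move_arm(
  motion=[
    [0.3,0,0,0],
    [0.6,-0.01,0,0],
    [0.8,-0.015,0,0],
    [0.91,-0.015,0,0],
    [0.91,-0.015,0,0],
    [0.91,-0.015,0,0],
  ],
)

```text
time: 16.9
tool_pos: [0.4732, -0.0821, 0.156]
ee_rot: [[0.12, 0.993, -0.001], [0.993, -0.12, 0.0], [-0.0, -0.001, -1.0]]
force: [0.5, -0.3, 0.6]
width: 0.8
gripper_force: 0.0
```

```bash
python3 -c "
from h import *
go((.474,-.0815,.05))
t=manip.get_image('top')[150:350,350:590];s=manip.get_image('scene')[120:270,290:480]
f=lambda a:cv2.resize(a,(400,320),interpolation=cv2.INTER_CUBIC)
cv2.imwrite('pics/p5.png',np.hstack([f(t),f(s)]))"
```

```text
t 16.9 p [ 0.4732 -0.0821  0.156 ] yaw 83.12 F [ 0.5 -0.3  0.6] w 0.8 gf 0.0
(0.474, -0.0815, 0.05) -> [0.007 0.009 1.06 ]
```

View pics/p5.png

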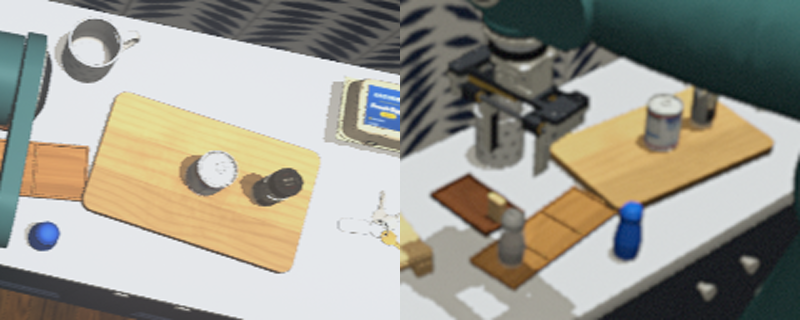

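The tin (215,172) and jar (280,187) stand on the board, and the shaker is left in its bay (513,235 right half). I grasp the shaker.

>>> move_arm(
  motion=[
    [0,0,0.15,0],
    [0,0,0.35,0],
    [0,0,0.6,0],
    [0,0,0.75,0],
    [0,0,0.85,0],
    [0,0,0.85,0],
  ],
)

```text
time: 17.5
tool_pos: [0.4725, -0.0829, 0.0697]
ee_rot: [[0.122, 0.993, -0.003], [0.993, -0.122, 0.001], [0.0, -0.003, -1.0]]
force: [0.0, 0.2, -0.0]
width: 0.8
gripper_force: 0.0
```

>>> move_arm(
  motion=[
    [0,0,0.1,0],
    [0,0,0.18,0],
    [0,0,0.21,0],
    [0,0,0.21,0],
    [0,0,0.21,0],
  ],
)

```text
time: 17.92
tool_pos: [0.4736, -0.0823, 0.0511]
ee_rot: [[0.121, 0.993, 0.0], [0.993, -0.121, -0.0], [-0.0, 0.0, -1.0]]
force: [-0.0, -0.0, -0.7]
width: 0.798
gripper_force: 0.0
```

>>> move_arm(
  motion=[
    [0,0,0,0],
    [0,0,0,0],
    [0,0,0,0],
    [0,0,0,0],
    [0,0,0,0],
    [0,0,0,0],
    [0,0,0,0],
    [0,0,0,0],
    [0,0,0,0],
    [0,0,0,0],
  ],
  claw=0.2,
)

```text
time: 18.75
tool_pos: [0.4735, -0.0823, 0.0509]
ee_rot: [[0.121, 0.993, -0.0], [0.993, -0.121, -0.0], [-0.0, -0.0, -1.0]]
force: [-0.4, -0.0, 0.6]
width: 0.349
gripper_force: 30.0
```

>>> move_arm(
  motion=[
    [0,0,-0.05,0],
    [0,0,-0.15,0],
    [0,0,-0.3,0],
    [0,0,-0.45,0],
    [0,0,-0.6,0],
    [0,0,-0.7,0],
    [0,0,-0.7,0],
  ],
)

```text
time: 19.33
tool_pos: [0.4745, -0.0824, 0.1236]
ee_rot: [[0.121, 0.993, 0.003], [0.993, -0.121, -0.001], [-0.0, 0.003, -1.0]]
force: [1.1, -1.0, -0.8]
width: 0.351
gripper_force: 30.0
```

>>> move_arm(
  motion=[
    [-0.1,0,0,0],
    [-0.25,0.02,0,0],
    [-0.45,0.04,0,0],
    [-0.65,0.06,0,0],
    [-0.85,0.08,0,0],
    [-0.92,0.085,0,0],
  ],
)

```text
time: 19.83
tool_pos: [0.4701, -0.1769, 0.1196]
ee_rot: [[0.122, 0.993, -0.002], [0.993, -0.122, 0.0], [-0.0, -0.002, -1.0]]
force: [0.1, 0.3, -0.7]
width: 0.347
gripper_force: 30.0
```

>>> move_arm(
  motion=[
    [-0.2,0.02,0,0],
    [-0.4,0.04,0,0],
    [-0.6,0.06,0,0],
    [-0.8,0.08,0,0],
    [-0.92,0.085,0,0],
  ],
)

```text
time: 20.25
tool_pos: [0.4676, -0.2684, 0.1199]
ee_rot: [[0.122, 0.993, -0.001], [0.993, -0.122, 0.0], [0.0, -0.001, -1.0]]
force: [0.3, 0.2, -1.4]
width: 0.352
gripper_force: 30.0
```

>>> move_arm(
  motion=[
    [-0.2,0.02,0,0],
    [-0.4,0.04,0,0],
    [-0.6,0.06,0,0],
    [-0.8,0.08,0,0],
    [-0.9,0.085,0,0],
    [-0.92,0.085,0,0],
    [-0.92,0.085,0,0],
  ],
)

```text
time: 20.83
tool_pos: [0.4652, -0.3591, 0.1203]
ee_rot: [[0.122, 0.993, -0.001], [0.993, -0.122, 0.001], [0.001, -0.001, -1.0]]
force: [0.1, 1.2, -1.5]
width: 0.347
gripper_force: 30.0
```

>>> move_arm(
  motion=[
    [0,0,0.1,0],
    [0,0,0.25,0],
    [0,0,0.4,0],
    [0,0,0.47,0],
    [0,0,0.51,0],
    [0,0,0.53,0],
    [0,0,0.54,0],
    [0,0,0.54,0],
    [0,0,0.54,0],
  ],
)

```text
time: 21.58
tool_pos: [0.4658, -0.3594, 0.0675]
ee_rot: [[0.121, 0.993, 0.001], [0.993, -0.121, -0.001], [-0.0, 0.001, -1.0]]
force: [-0.1, 0.4, -0.7]
width: 0.35
gripper_force: 30.0
```

>>> move_arm(
  motion=[
    [0,0,0.005,0],
    [0,0,0.005,0],
    [0,0,0.005,0],
    [0,0,0.005,0],
    [0,0,0.005,0],
    [0,0,0.005,0],
  ],
  claw=0.8,
)

```text
time: 22.08
tool_pos: [0.4655, -0.3593, 0.0663]
ee_rot: [[0.121, 0.993, -0.0], [0.993, -0.121, 0.0], [0.0, -0.0, -1.0]]
force: [0.4, -0.3, -0.1]
width: 0.735
gripper_force: 0.0
```

>>> move_arm(
  motion=[
    [0,0,-0.1,0],
    [0,0,-0.3,0],
    [0,0,-0.55,0],
    [0,0,-0.8,0],
    [0,0,-0.9,0],
    [0,0,-0.9,0],
  ],
  claw=0.8,
)

```text
time: 22.58
tool_pos: [0.4663, -0.36, 0.1596]
ee_rot: [[0.121, 0.993, 0.003], [0.993, -0.121, -0.003], [-0.002, 0.004, -1.0]]
force: [0.7, 0.2, -0.4]
width: 0.801
gripper_force: 0.0
```

```bash
python3 -c "
from h import *
print(onz('top',T(456.5,261),.044), tri(T(456.5,261),S(424,235)))
go((.50,-.20,.157))"
```

```text
[ 0.54708359 -0.14894467  0.044     ] (array([ 0.54680571, -0.15000695,  0.03926716]), np.float64(0.003285883969112379))
t 22.6 p [ 0.4663 -0.36    0.1596] yaw 83.06 F [ 0.7  0.2 -0.4] w 0.801 gf 0.0
(0.5, -0.2, 0.157) -> [1.629 0.141 0.023]
```

>>> move_arm(
  motion=[
    [0.15,0,0,0],
    [0.35,0.05,0,0],
    [0.6,0.12,0,0],
    [0.8,0.2,0,0],
  ],
)

```text
time: 22.92
tool_pos: [0.4946, -0.2802, 0.1545]
ee_rot: [[0.121, 0.993, -0.002], [0.993, -0.121, 0.001], [0.001, -0.002, -1.0]]
force: [-0.2, -0.7, 0.2]
width: 0.798
gripper_force: 0.0
```

>>> move_arm(
  motion=[
    [0.25,0.05,0,0],
    [0.5,0.12,0,0],
    [0.8,0.2,0,0],
  ],
)

```text
time: 23.17
tool_pos: [0.524, -0.2036, 0.1544]
ee_rot: [[0.121, 0.993, -0.002], [0.993, -0.121, 0.001], [0.001, -0.002, -1.0]]
force: [0.6, -0.3, -1.0]
width: 0.801
gripper_force: 0.0
```

>>> move_arm(
  motion=[
    [0.2,0.05,0,0.03],
    [0.4,0.1,0,0.065],
    [0.58,0.15,0,0.1],
    [0.58,0.15,0,0.135],
    [0.58,0.15,0,0.17],
    [0.58,0.15,0,0.205],
    [0.58,0.15,0,0.24],
    [0.58,0.15,0,0.275],
    [0.58,0.15,0,0.31],
    [0.58,0.15,0,0.345],
    [0.58,0.15,0,0.38],
    [0.58,0.15,0,0.415],
    [0.58,0.15,0,0.45],
    [0.58,0.15,0,0.485],
    [0.58,0.15,0,0.515],
    [0.58,0.15,0,0.528],
    [0.58,0.15,0,0.528],
    [0.58,0.15,0,0.528],
  ],
  claw=0.4,
)

```text
time: 24.67
tool_pos: [0.5459, -0.1488, 0.155]
ee_rot: [[0.979, -0.206, -0.002], [-0.206, -0.979, 0.001], [-0.002, -0.0, -1.0]]
force: [-0.3, -0.1, 0.1]
width: 0.398
gripper_force: 0.0
```

```bash
python3 -c "
from h import *
go((.547,-.149,.018))
t=manip.get_image('top')[150:350,350:590];s=manip.get_image('scene')[120:270,240:440]
f=lambda a:cv2.resize(a,(400,320),interpolation=cv2.INTER_CUBIC)
cv2.imwrite('pics/p6.png',np.hstack([f(t),f(s)]))"
```

```text
t 24.7 p [ 0.5459 -0.1488  0.155 ] yaw -11.87 F [-0.3 -0.1  0.1] w 0.398 gf 0.0
(0.547, -0.149, 0.018) -> [ 0.014 -0.     1.37 ]
```

View pics/p6.png

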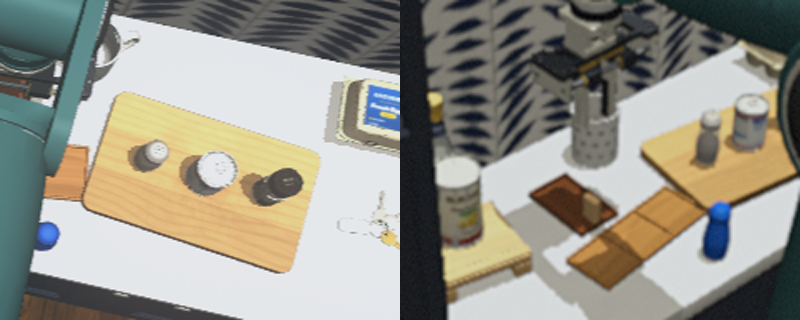

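All three stand on the board at (155,150), (215,172) and (283,185). The stand is empty, and the tray's tab (592,207) is below the gripper. I go down to it.

>>> move_arm(
  motion=[
    [0.01,0,0.15,0],
    [0.01,0,0.35,0],
    [0.01,0,0.6,0],
    [0.01,0,0.8,0],
    [0.01,0,0.9,0],
    [0.01,0,0.9,0],
  ],
)

```text
time: 25.27
tool_pos: [0.5462, -0.1493, 0.0639]
ee_rot: [[0.978, -0.207, -0.003], [-0.207, -0.978, 0.001], [-0.004, -0.0, -1.0]]
force: [-1.0, 0.7, -0.7]
width: 0.399
gripper_force: 0.0
```

>>> move_arm(
  motion=[
    [0,0,0.1,0],
    [0,0,0.22,0],
    [0,0,0.33,0],
    [0,0,0.41,0],
    [0,0,0.46,0],
    [0,0,0.46,0],
    [0,0,0.46,0],
  ],
)

```text
time: 25.85
tool_pos: [0.5474, -0.1498, 0.0203]
ee_rot: [[0.978, -0.208, -0.0], [-0.208, -0.978, 0.0], [-0.0, -0.0, -1.0]]
force: [0.1, 0.1, 0.3]
width: 0.398
gripper_force: 0.0
```

>>> move_arm(
  motion=[
    [0,0,0,0],
    [0,0,0,0],
    [0,0,0,0],
    [0,0,0,0],
    [0,0,0,0],
    [0,0,0,0],
    [0,0,0,0],
    [0,0,0,0],
    [0,0,0,0],
    [0,0,0,0],
  ],
  claw=0,
)

```text
time: 26.68
tool_pos: [0.5475, -0.1498, 0.0206]
ee_rot: [[0.978, -0.208, 0.0], [-0.208, -0.978, -0.0], [0.0, -0.0, -1.0]]
force: [-0.7, 1.3, 5.5]
width: 0.127
gripper_force: 30.0
```

>>> move_arm(
  motion=[
    [0,0,-0.04,0],
    [0,0,-0.1,0],
    [0,0,-0.2,0],
    [0,0,-0.3,0],
    [0,0,-0.4,0],
    [0,0,-0.5,0],
    [0,0,-0.6,0],
    [0,0,-0.7,0],
    [0,0,-0.7,0],
  ],
)

```text
time: 27.43
tool_pos: [0.5483, -0.15, 0.093]
ee_rot: [[0.978, -0.208, 0.003], [-0.208, -0.978, -0.001], [0.003, 0.0, -1.0]]
force: [0.6, -0.6, -0.5]
width: 0.124
gripper_force: 30.0
```

>>> move_arm(
  motion=[
    [-0.08,-0.05,0,0],
    [-0.2,-0.15,0,0],
    [-0.35,-0.25,0,0],
    [-0.5,-0.35,0,0],
    [-0.65,-0.45,0,0],
    [-0.8,-0.55,0,0],
    [-0.9,-0.6,0,0],
  ],
)

```text
time: 28.02
tool_pos: [0.4701, -0.071, 0.0895]
ee_rot: [[0.978, -0.207, -0.001], [-0.207, -0.978, 0.0], [-0.001, -0.0, -1.0]]
force: [-0.2, 0.1, -1.0]
width: 0.128
gripper_force: 30.0
```

>>> move_arm(
  motion=[
    [-0.1,-0.15,0,0],
    [-0.2,-0.3,0,0],
    [-0.3,-0.45,0,0],
    [-0.38,-0.6,0,0],
    [-0.44,-0.75,0,0],
    [-0.47,-0.92,0,0],
  ],
)

```text
time: 28.52
tool_pos: [0.444, 0.0281, 0.0899]
ee_rot: [[0.978, -0.208, -0.0], [-0.208, -0.978, -0.0], [-0.0, 0.0, -1.0]]
force: [-0.7, 0.2, -1.3]
width: 0.124
gripper_force: 30.0
```

>>> move_arm(
  motion=[
    [0,-0.15,0,0.01],
    [0,-0.3,0,0.02],
    [0,-0.45,0,0.03],
    [0,-0.6,0,0.04],
    [0,-0.75,0,0.05],
    [0,-0.87,0,0.06],
    [0,-0.92,0,0.067],
    [0,-0.92,0,0.067],
    [0,-0.92,0,0.067],
  ],
)

```text
time: 29.27
tool_pos: [0.4636, 0.1174, 0.0899]
ee_rot: [[0.914, -0.406, -0.001], [-0.406, -0.914, -0.0], [-0.001, 0.0, -1.0]]
force: [0.2, -0.3, -0.4]
width: 0.128
gripper_force: 30.0
```

```bash
python3 -c "
from h import *
go((.464,.117,.0225))
s=manip.get_image('scene')[140:300,230:430]
t=manip.get_image('top')[120:280,220:420]
f=lambda a:cv2.resize(a,(400,320),interpolation=cv2.INTER_CUBIC)
cv2.imwrite('pics/p7.png',np.hstack([f(t),f(s)]))"
```

```text
t 29.3 p [0.4636 0.1174 0.0899] yaw -23.96 F [ 0.2 -0.3 -0.4] w 0.128 gf 30.0
(0.464, 0.117, 0.0225) -> [0.006 0.002 0.674]
```

View pics/p7.png

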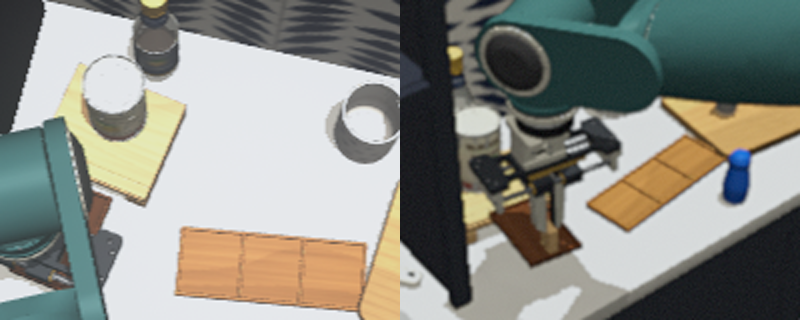

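The tray hangs level at (535,235) in the right half, lined up in front of the riser. I check the clearance to the cabinet panel on the left before going on.

```bash
python3 -c "
from h import *
for p in((209,234),(242,122)): print(onz('top',p,0))
print(ray('scene',(461/2+0,305/2))) if 0 else None
print(onz('scene',(230+(462-400)/2,140+305/2),0))
m=np.array([.5824,.0639]);a=np.radians(-24.2);x=np.array([np.cos(a),np.sin(a)]);y=np.array([-x[1],x[0]])
h=m-.026*x;print('tab home',h,'body corners',[ (h+.094*y+s*.0375*x).round(3) for s in(1,-1)])"
```

```text
[0.53200682 0.21234197 0.        ]
[0.83729642 0.12763311 0.        ]
[0.53539719 0.21891442 0.        ]
tab home [0.55868488 0.074558  ] body corners [array([0.631, 0.145]), array([0.563, 0.176])]
```

>>> move_arm(
  motion=[
    [0,0,0.1,0],
    [0,0,0.25,0],
    [0,0,0.4,0],
    [0,0,0.52,0],
    [0,0,0.6,0],
    [0,0,0.65,0],
    [0,0,0.67,0],
    [0,0,0.67,0],
    [0,0,0.67,0],
  ],
)

```text
time: 30.12
tool_pos: [0.4644, 0.1174, 0.0239]
ee_rot: [[0.913, -0.407, 0.001], [-0.407, -0.913, 0.0], [0.001, -0.0, -1.0]]
force: [-0.1, -0.2, -0.3]
width: 0.129
gripper_force: 30.0
```

>>> move_arm(
  motion=[
    [0.05,0,0.01,0],
    [0.1,0,0.01,0],
    [0.15,0,0.01,0],
    [0.2,0,0.01,0],
    [0.25,0,0.01,0],
    [0.3,0,0.01,0],
    [0.35,0,0.01,0],
    [0.4,0,0.01,0],
    [0.45,0,0.01,0],
    [0.5,0,0.01,0],
    [0.5,0,0.01,0],
  ],
)

```text
time: 31.03
tool_pos: [0.5104, 0.0967, 0.0223]
ee_rot: [[0.913, -0.408, 0.0], [-0.408, -0.913, -0.0], [0.0, 0.0, -1.0]]
force: [-0.3, 0.4, -0.1]
width: 0.131
gripper_force: 30.0
```

```bash
python3 -c "
from h import *
go((.5587,.0746,.022))
s=manip.get_image('scene')[190:290,230:355]
t=manip.get_image('top')[140:260,200:350]
f=lambda a:cv2.resize(a,(400,320),interpolation=cv2.INTER_CUBIC)
cv2.imwrite('pics/p8.png',np.hstack([f(t),f(s)]))"
```

```text
t 31.0 p [0.5104 0.0967 0.0223] yaw -24.06 F [-0.3  0.4 -0.1] w 0.131 gf 30.0
(0.5587, 0.0746, 0.022) -> [0.531 0.005 0.003]
```

View pics/p8.png

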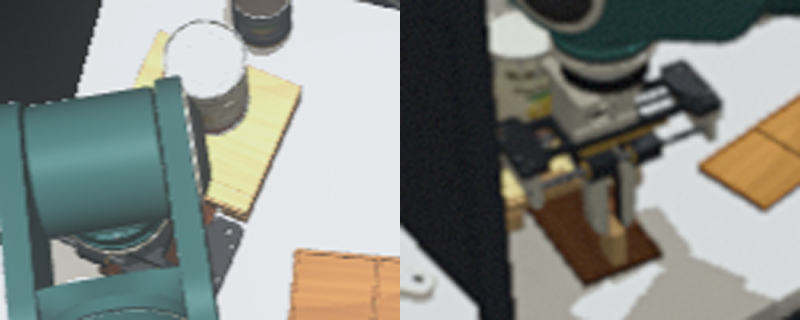

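The tray's back end is passing under the rail (540,205, right half) with no force. I continue, then creep to the stop.

>>> move_arm(
  motion=[
    [0.05,0,0,0],
    [0.1,0,0,0],
    [0.15,0,0,0],
    [0.2,0,0,0],
    [0.25,0,0,0],
    [0.3,0,0,0],
    [0.35,0,0,0],
    [0.4,0,0,0],
    [0.45,0,0,0],
    [0.47,0,0,0],
    [0.47,0,0,0],
  ],
)

```text
time: 32.05
tool_pos: [0.553, 0.0777, 0.0223]
ee_rot: [[0.913, -0.408, -0.0], [-0.408, -0.913, -0.0], [-0.0, 0.0, -1.0]]
force: [-0.7, 0.0, -1.7]
width: 0.127
gripper_force: 30.0
```

>>> move_arm(
  motion=[
    [0.01,0,0,0],
    [0.02,0,0,0],
    [0.03,0,0,0],
    [0.04,0,0,0],
    [0.05,0,0,0],
    [0.06,0,0,0],
    [0.06,0,0,0],
    [0.06,0,0,0],
  ],
)

```text
time: 32.72
tool_pos: [0.5571, 0.0763, 0.0222]
ee_rot: [[0.913, -0.407, -0.002], [-0.407, -0.913, 0.002], [-0.003, -0.001, -1.0]]
force: [-8.3, 7.0, 2.7]
width: 0.128
gripper_force: 30.0
```

Contact at the expected stop, -10 N along the slot. I lower it, ease in one more millimetre, release and go up.

>>> move_arm(
  motion=[
    [0,0,0.007,0],
    [0,0,0.014,0],
    [0.01,0,0.016,0],
    [0.01,0,0.016,0],
    [0.01,0,0.016,0],
  ],
)

```text
time: 33.13
tool_pos: [0.557, 0.0767, 0.0206]
ee_rot: [[0.913, -0.407, -0.005], [-0.407, -0.913, 0.003], [-0.005, -0.001, -1.0]]
force: [-18.6, 13.2, 9.1]
width: 0.132
gripper_force: 30.0
```

>>> move_arm(
  motion=[
    [0,0,0,0],
    [0,0,0,0],
    [0,0,0,0],
    [0,0,0,0],
    [0,0,0,0],
  ],
  claw=0.4,
)

```text
time: 33.55
tool_pos: [0.5592, 0.0749, 0.0208]
ee_rot: [[0.913, -0.407, 0.0], [-0.407, -0.913, -0.0], [0.0, -0.0, -1.0]]
force: [0.4, 0.6, -0.4]
width: 0.389
gripper_force: 0.0
```

>>> move_arm(
  motion=[
    [0,0,-0.1,0],
    [0,0,-0.3,0],
    [0,0,-0.6,0],
    [0,0,-0.9,0],
    [-0.2,0.1,-1,0],
    [-0.5,0.3,-1,0],
    [-0.7,0.6,-1,0],
    [-0.7,0.9,-1,0],
  ],
)

```text
time: 34.22
tool_pos: [0.456, 0.022, 0.1217]
ee_rot: [[0.914, -0.405, 0.001], [-0.405, -0.914, 0.0], [0.001, -0.001, -1.0]]
force: [-0.3, -0.5, 0.9]
width: 0.399
gripper_force: 0.0
```

```bash
python3 -c "
from h import *
go((.4658,-.3594,.158))"
```

```text
t 34.2 p [0.456  0.022  0.1217] yaw -23.91 F [-0.3 -0.5  0.9] w 0.399 gf 0.0
(0.4658, -0.3594, 0.158) -> [ 1.636  3.447 -0.364]
```

>>> move_arm(
  motion=[
    [0.05,0.1,-0.1,-0.038],
    [0.1,0.2,-0.2,-0.076],
    [0.2,0.4,-0.36,-0.114],
    [0.3,0.6,-0.36,-0.152],
    [0.4,0.8,-0.36,-0.19],
    [0.5,1,-0.36,-0.228],
    [0.5,1,-0.36,-0.266],
    [0.5,1,-0.36,-0.304],
    [0.5,1,-0.36,-0.342],
    [0.5,1,-0.36,-0.38],
    [0.5,1,-0.36,-0.418],
    [0.5,1,-0.36,-0.456],
    [0.5,1,-0.36,-0.494],
    [0.5,1,-0.36,-0.532],
    [0.5,1,-0.36,-0.57],
    [0.5,1,-0.36,-0.594],
    [0.5,1,-0.36,-0.594],
    [0.5,1,-0.36,-0.594],
  ],
  claw=0.8,
)

```text
time: 35.72
tool_pos: [0.4634, -0.0904, 0.1574]
ee_rot: [[0.127, 0.992, 0.001], [0.992, -0.127, -0.0], [-0.0, 0.001, -1.0]]
force: [-0.3, -0.0, 0.0]
width: 0.799
gripper_force: 0.0
```

```bash
python3 -c "
from h import *
go((.4658,-.3594,.158))"
```

```text
t 35.7 p [ 0.4634 -0.0904  0.1574] yaw 82.72 F [-0.3 -0.   0. ] w 0.799 gf 0.0
(0.4658, -0.3594, 0.158) -> [-2.665  0.365 -0.006]
```

>>> move_arm(
  motion=[
    [-0.15,0.02,0,0],
    [-0.4,0.05,0,0],
    [-0.7,0.09,0,0],
    [-0.89,0.12,0,0],
  ],
)

```text
time: 36.05
tool_pos: [0.464, -0.182, 0.1572]
ee_rot: [[0.127, 0.992, 0.0], [0.992, -0.127, -0.001], [-0.001, 0.0, -1.0]]
force: [0.1, 0.4, 0.5]
width: 0.803
gripper_force: 0.0
```

>>> move_arm(
  motion=[
    [-0.3,0.04,0,0],
    [-0.6,0.08,0,0],
    [-0.89,0.12,0,0],
  ],
)

```text
time: 36.3
tool_pos: [0.4649, -0.2715, 0.1572]
ee_rot: [[0.127, 0.992, 0.0], [0.992, -0.127, -0.0], [-0.0, 0.0, -1.0]]
force: [1.2, 0.4, -0.4]
width: 0.801
gripper_force: 0.0
```

>>> move_arm(
  motion=[
    [-0.3,0.04,0,0],
    [-0.6,0.08,0,0],
    [-0.8,0.11,0,0],
    [-0.89,0.125,0,0],
    [-0.89,0.125,0,0],
    [-0.89,0.125,0,0],
  ],
)

```text
time: 36.8
tool_pos: [0.4664, -0.3594, 0.1567]
ee_rot: [[0.126, 0.992, -0.0], [0.992, -0.126, 0.0], [0.0, -0.0, -1.0]]
force: [0.1, 0.6, 0.3]
width: 0.798
gripper_force: 0.0
```

```bash
python3 -c "
from h import *
go((.4658,-.3594,.067))
t=manip.get_image('top');cv2.imwrite('pics/topfull9.png',t);t=t[130:300,225:425]
s=manip.get_image('scene')[190:290,230:355]
cv2.imwrite('pics/p9.png',np.hstack([cv2.resize(t,(450,382),interpolation=cv2.INTER_CUBIC),cv2.resize(s,(350,382),interpolation=cv2.INTER_CUBIC)]))"
```

```text
t 36.8 p [ 0.4664 -0.3594  0.1567] yaw 82.78 F [0.1 0.6 0.3] w 0.798 gf 0.0
(0.4658, -0.3594, 0.067) -> [-0.001 -0.006  0.897]
```

View pics/p9.png

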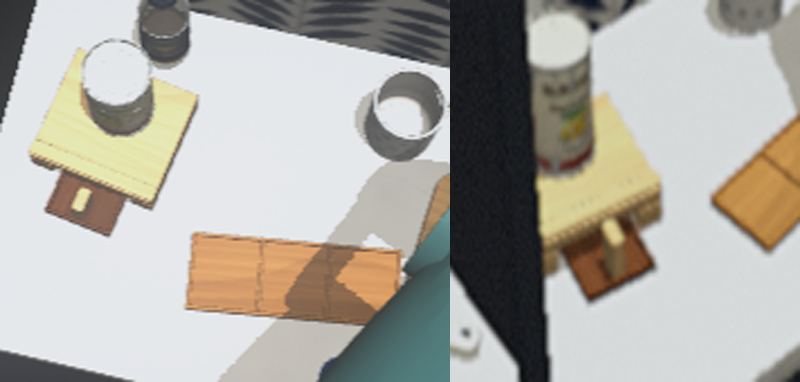

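```bash
python3 -c "
from h import *
U=lambda u,v:(u/2.25+225,v/2.247+130)
a,b=onz('top',U(46,209),.010),onz('top',U(110,235),.010)
m=np.array([.5824,.0639]);w=np.radians(-24.2);x=np.array([np.cos(w),np.sin(w)]);y=np.array([-x[1],x[0]])
d=a-b;print(a,b,np.linalg.norm(d),np.degrees(np.arctan2(d[1],d[0]))-90)
for p in(a,b,(a+b)/2): q=p[:2]-m;print((q@x).round(4),(q@y).round(4))
a,b=onz('top',U(31,158),.042),onz('top',U(152,207),.042);print('rail',a,b,np.linalg.norm(a-b));q=(a+b)[:2]/2-m;print(q@x,q@y)"
```

```text
[0.55542507 0.11842578 0.01      ] [0.52300021 0.04672154 0.01      ] 0.07869479597277178 -24.332618654505566
-0.047 0.0387
-0.0471 -0.04
-0.047 -0.0007
rail [0.60619405 0.13131043 0.042     ] [ 0.54562893 -0.0019866   0.042     ] 0.14641117659783393
-0.0062306272943518145 -0.0019648303563089683
```

>>> move_arm(
  motion=[
    [0,0,0.15,0],
    [0,0,0.35,0],
    [0,0,0.6,0],
    [0,0,0.75,0],
    [0,-0.01,0.86,0],
    [0,-0.01,0.9,0],
    [0,-0.01,0.9,0],
    [0,-0.01,0.9,0],
  ],
)

```text
time: 37.57
tool_pos: [0.4658, -0.3597, 0.0675]
ee_rot: [[0.124, 0.992, 0.001], [0.992, -0.124, -0.001], [-0.0, 0.001, -1.0]]
force: [0.8, 0.1, 0.6]
width: 0.799
gripper_force: 0.0
```

>>> move_arm(
  motion=[
    [0,0,0,0],
    [0,0,0,0],
    [0,0,0,0],
    [0,0,0,0],
    [0,0,0,0],
    [0,0,0,0],
    [0,0,0,0],
    [0,0,0,0],
    [0,0,0,0],
    [0,0,0,0],
  ],
  claw=0.2,
)

```text
time: 38.4
tool_pos: [0.4654, -0.3598, 0.0668]
ee_rot: [[0.124, 0.992, -0.0], [0.992, -0.124, -0.0], [-0.0, -0.0, -1.0]]
force: [0.1, 0.3, 1.5]
width: 0.349
gripper_force: 30.0
```

The tray protrudes 47 mm (home is 46 mm), is centred within 1 mm, and its yaw is -24.3°. It also met the stop, so it is home. I put the shaker back in the left bay.

>>> move_arm(
  motion=[
    [0,0,-0.05,0],
    [0,0,-0.15,0],
    [0,0,-0.3,0],
    [0,0,-0.45,0],
    [0,0,-0.55,0],
    [0,0,-0.55,0],
  ],
)

```text
time: 38.9
tool_pos: [0.4663, -0.3603, 0.1248]
ee_rot: [[0.124, 0.992, 0.003], [0.992, -0.124, -0.002], [-0.002, 0.003, -1.0]]
force: [0.8, -0.1, -1.0]
width: 0.35
gripper_force: 30.0
```

>>> move_arm(
  motion=[
    [0.1,0,0,0],
    [0.25,-0.02,0,0],
    [0.45,-0.04,0,0],
    [0.65,-0.06,0,0],
    [0.85,-0.08,0,0],
    [0.93,-0.085,0,0],
  ],
)

```text
time: 39.4
tool_pos: [0.4681, -0.2632, 0.1208]
ee_rot: [[0.123, 0.992, -0.001], [0.992, -0.123, 0.001], [0.001, -0.001, -1.0]]
force: [-0.3, -0.2, -1.3]
width: 0.35
gripper_force: 30.0
```

>>> move_arm(
  motion=[
    [0.2,-0.02,0,0],
    [0.4,-0.04,0,0],
    [0.6,-0.06,0,0],
    [0.8,-0.08,0,0],
    [0.93,-0.085,0,0],
  ],
)

```text
time: 39.82
tool_pos: [0.4712, -0.171, 0.1212]
ee_rot: [[0.123, 0.992, -0.001], [0.992, -0.123, 0.0], [0.0, -0.001, -1.0]]
force: [-0.3, 0.4, -0.2]
width: 0.347
gripper_force: 30.0
```

>>> move_arm(
  motion=[
    [0.2,-0.02,0,0],
    [0.4,-0.04,0,0],
    [0.6,-0.06,0,0],
    [0.8,-0.08,0,0],
    [0.92,-0.085,0,0],
    [0.92,-0.085,0,0],
    [0.92,-0.085,0,0],
    [0.92,-0.085,0,0],
  ],
)

```text
time: 40.48
tool_pos: [0.4746, -0.0812, 0.1216]
ee_rot: [[0.124, 0.992, -0.0], [0.992, -0.124, -0.0], [-0.0, -0.0, -1.0]]
force: [0.4, -0.3, 0.2]
width: 0.349
gripper_force: 30.0
```

```bash
python3 -c "
from h import *
go((.4743,-.0805,.0508))"
```

```text
t 40.5 p [ 0.4746 -0.0812  0.1216] yaw 82.88 F [ 0.4 -0.3  0.2] w 0.349 gf 30.0
(0.4743, -0.0805, 0.0508) -> [ 0.007 -0.004  0.708]
```

>>> move_arm(
  motion=[
    [0,0,0.1,0],
    [0,0,0.25,0],
    [0,0,0.4,0],
    [0,0,0.55,0],
    [0,0,0.64,0],
    [0,0,0.68,0],
    [0,0,0.695,0],
    [0,0,0.705,0],
    [0,0,0.705,0],
    [0,0,0.705,0],
  ],
)

```text
time: 41.32
tool_pos: [0.475, -0.0808, 0.0519]
ee_rot: [[0.124, 0.992, 0.001], [0.992, -0.124, -0.0], [-0.0, 0.001, -1.0]]
force: [-0.7, -0.4, -0.6]
width: 0.351
gripper_force: 30.0
```

>>> move_arm(
  motion=[
    [0,0,0.005,0],
    [0,0,0.005,0],
    [0,0,0.005,0],
    [0,0,0.005,0],
    [0,0,0.005,0],
    [0,0,0.005,0],
    [0,0,0.005,0],
  ],
  claw=0.8,
)

```text
time: 41.9
tool_pos: [0.4746, -0.0807, 0.0508]
ee_rot: [[0.124, 0.992, 0.0], [0.992, -0.124, -0.0], [-0.0, 0.0, -1.0]]
force: [-0.1, 0.1, 0.9]
width: 0.786
gripper_force: 0.0
```

>>> move_arm(
  motion=[
    [0,0,-0.1,0],
    [0,0,-0.3,0],
    [0,0,-0.55,0],
    [0,0,-0.8,0],
    [0,0,-1,0],
    [0,0,-1,0],
    [0,0,-1,0],
  ],
)

```text
time: 42.48
tool_pos: [0.4751, -0.0808, 0.1523]
ee_rot: [[0.124, 0.992, 0.002], [0.992, -0.124, -0.001], [-0.0, 0.002, -1.0]]
force: [-0.3, -0.0, -1.0]
width: 0.798
gripper_force: 0.0
```

```bash
python3 -c "
from h import *
go((.4355,-.4444,.151),(.4355,-.4444,.067))"
```

```text
t 42.5 p [ 0.4751 -0.0808  0.1523] yaw 82.88 F [-0.3 -0.  -1. ] w 0.798 gf 0.0
(0.4355, -0.4444, 0.151) -> [-3.657  0.057  0.014]
(0.4355, -0.4444, 0.067) -> [ 0.    -0.002  0.84 ]
```

>>> move_arm(
  motion=[
    [-0.15,0,0,0],
    [-0.4,0,0,0],
    [-0.7,0.01,0,0],
    [-0.915,0.015,0,0],
  ],
)

```text
time: 42.82
tool_pos: [0.464, -0.173, 0.1497]
ee_rot: [[0.124, 0.992, -0.001], [0.992, -0.124, 0.0], [0.0, -0.001, -1.0]]
force: [0.2, 0.7, 0.3]
width: 0.801
gripper_force: 0.0
```

>>> move_arm(
  motion=[
    [-0.3,0,0,0],
    [-0.6,0.01,0,0],
    [-0.915,0.015,0,0],
  ],
)

```text
time: 43.07
tool_pos: [0.4542, -0.2637, 0.1497]
ee_rot: [[0.124, 0.992, -0.001], [0.992, -0.124, 0.001], [0.001, -0.001, -1.0]]
force: [-0.0, 0.8, 1.4]
width: 0.8
gripper_force: 0.0
```

>>> move_arm(
  motion=[
    [-0.3,0,0,0],
    [-0.6,0.01,0,0],
    [-0.915,0.015,0,0],
  ],
)

```text
time: 43.32
tool_pos: [0.4443, -0.3547, 0.1496]
ee_rot: [[0.124, 0.992, -0.001], [0.992, -0.124, 0.001], [0.001, -0.001, -1.0]]
force: [0.1, -0.2, 0.2]
width: 0.798
gripper_force: 0.0
```

>>> move_arm(
  motion=[
    [-0.3,0,0,0],
    [-0.6,0.01,0,0],
    [-0.8,0.015,0,0],
    [-0.915,0.015,0,0],
    [-0.915,0.015,0,0],
    [-0.915,0.015,0,0],
  ],
)

```text
time: 43.82
tool_pos: [0.435, -0.4441, 0.1499]
ee_rot: [[0.125, 0.992, -0.001], [0.992, -0.125, 0.001], [0.001, -0.001, -1.0]]
force: [-0.3, 1.0, 0.0]
width: 0.801
gripper_force: 0.0
```

>>> move_arm(
  motion=[
    [0,0,0.15,0],
    [0,0,0.35,0],
    [0,0,0.6,0],
    [0,0,0.75,0],
    [0,0,0.82,0],
    [0,0,0.84,0],
    [0,0,0.84,0],
    [0,0,0.84,0],
  ],
)

```text
time: 44.48
tool_pos: [0.4357, -0.4448, 0.0679]
ee_rot: [[0.124, 0.992, 0.001], [0.992, -0.124, -0.001], [-0.001, 0.001, -1.0]]
force: [0.2, -0.8, -0.1]
width: 0.805
gripper_force: 0.0
```

```bash
python3 -c "
from h import *
go((.4355,-.4444,.067))"
```

```text
t 44.5 p [ 0.4357 -0.4448  0.0679] yaw 82.89 F [ 0.2 -0.8 -0.1] w 0.805 gf 0.0
(0.4355, -0.4444, 0.067) -> [ 0.004 -0.002  0.009]
```

>>> move_arm(
  motion=[
    [0,0,0,0],
    [0,0,0,0],
    [0,0,0,0],
    [0,0,0,0],
    [0,0,0,0],
    [0,0,0,0],
    [0,0,0,0],
    [0,0,0,0],
  ],
  claw=0.45,
)

```text
time: 45.15
tool_pos: [0.4355, -0.4449, 0.0673]
ee_rot: [[0.124, 0.992, 0.001], [0.992, -0.124, -0.001], [-0.001, 0.001, -1.0]]
force: [1.5, -0.1, 4.7]
width: 0.606
gripper_force: 30.0
```

>>> move_arm(
  motion=[
    [0,0,-0.05,0],
    [0,0,-0.15,0],
    [0,0,-0.3,0],
    [0,0,-0.45,0],
    [0,0,-0.55,0],
    [0,0,-0.55,0],
  ],
)

```text
time: 45.65
tool_pos: [0.436, -0.4455, 0.1255]
ee_rot: [[0.124, 0.992, 0.003], [0.992, -0.124, -0.003], [-0.003, 0.003, -1.0]]
force: [0.5, -0.1, -1.6]
width: 0.605
gripper_force: 30.0
```

>>> move_arm(
  motion=[
    [0.1,0,0,0],
    [0.25,0,0,0],
    [0.45,-0.01,0,0],
    [0.65,-0.01,0,0],
    [0.85,-0.02,0,0],
    [0.965,-0.02,0,0],
  ],
)

```text
time: 46.15
tool_pos: [0.445, -0.3456, 0.1209]
ee_rot: [[0.123, 0.992, -0.001], [0.992, -0.123, 0.001], [0.001, -0.001, -1.0]]
force: [-0.2, 0.5, -2.1]
width: 0.598
gripper_force: 30.0
```

>>> move_arm(
  motion=[
    [0.2,0,0,0],
    [0.4,0,0,0],
    [0.6,-0.01,0,0],
    [0.8,-0.02,0,0],
    [0.965,-0.02,0,0],
  ],
)

```text
time: 46.57
tool_pos: [0.4548, -0.2506, 0.1211]
ee_rot: [[0.123, 0.992, -0.001], [0.992, -0.123, 0.001], [0.0, -0.001, -1.0]]
force: [0.3, -0.0, -2.0]
width: 0.603
gripper_force: 30.0
```

>>> move_arm(
  motion=[
    [0.2,0,0,0],
    [0.4,0,0,0],
    [0.6,-0.01,0,0],
    [0.8,-0.02,0,0],
    [0.92,-0.02,0,0],
    [0.96,-0.02,0,0],
    [0.96,-0.02,0,0],
    [0.96,-0.02,0,0],
  ],
)

```text
time: 47.23
tool_pos: [0.4651, -0.1574, 0.1216]
ee_rot: [[0.124, 0.992, -0.0], [0.992, -0.124, -0.0], [-0.0, -0.0, -1.0]]
force: [0.2, 0.6, -2.1]
width: 0.604
gripper_force: 30.0
```

```bash
python3 -c "
from h import *
go((.465,-.157,.0515))"
```

```text
t 47.2 p [ 0.4651 -0.1574  0.1216] yaw 82.9 F [ 0.2  0.6 -2.1] w 0.604 gf 30.0
(0.465, -0.157, 0.0515) -> [ 0.004 -0.001  0.701]
```

Down and release, then straight on to the jar at (0.408,-0.5287).

>>> move_arm(
  motion=[
    [0,0,0.1,0],
    [0,0,0.25,0],
    [0,0,0.4,0],
    [0,0,0.55,0],
    [0,0,0.63,0],
    [0,0,0.67,0],
    [0,0,0.69,0],
    [0,0,0.7,0],
    [0,0,0.7,0],
    [0,0,0.7,0],
  ],
)

```text
time: 48.07
tool_pos: [0.4654, -0.1573, 0.0524]
ee_rot: [[0.124, 0.992, 0.001], [0.992, -0.124, -0.0], [-0.0, 0.001, -1.0]]
force: [-0.9, 0.2, -2.2]
width: 0.604
gripper_force: 30.0
```

>>> move_arm(
  motion=[
    [0,0,0,0],
    [0,0,0,0],
    [0,0,0,0],
    [0,0,0,0],
    [0,0,0,0],
  ],
  claw=0.8,
)

```text
time: 48.48
tool_pos: [0.4652, -0.1571, 0.0519]
ee_rot: [[0.124, 0.992, 0.0], [0.992, -0.124, -0.0], [-0.0, 0.0, -1.0]]
force: [-0.0, 0.3, 0.2]
width: 0.801
gripper_force: 0.0
```

>>> move_arm(
  motion=[
    [0,0,-0.1,0],
    [0,0,-0.3,0],
    [0,0,-0.55,0],
    [0,0,-0.8,0],
    [0,0,-1,0],
    [0,0,-1,0],
    [0,0,-1,0],
  ],
)

```text
time: 49.07
tool_pos: [0.4656, -0.1573, 0.1533]
ee_rot: [[0.124, 0.992, 0.002], [0.992, -0.124, -0.001], [-0.001, 0.002, -1.0]]
force: [-0.7, -0.3, 0.1]
width: 0.798
gripper_force: 0.0
```

```bash
python3 -c "
from h import *
go((.4081,-.5287,.151))"
```

```text
t 49.1 p [ 0.4656 -0.1573  0.1533] yaw 82.88 F [-0.7 -0.3  0.1] w 0.798 gf 0.0
(0.4081, -0.5287, 0.151) -> [-3.757 -0.11   0.025]
```

>>> move_arm(
  motion=[
    [-0.15,0,0,0],
    [-0.4,-0.01,0,0],
    [-0.7,-0.02,0,0],
    [-0.94,-0.025,0,0],
  ],
)

```text
time: 49.4
tool_pos: [0.4502, -0.2511, 0.1507]
ee_rot: [[0.123, 0.992, -0.001], [0.992, -0.123, 0.001], [0.0, -0.001, -1.0]]
force: [-0.4, -0.5, -0.9]
width: 0.802
gripper_force: 0.0
```

>>> move_arm(
  motion=[
    [-0.3,-0.01,0,0],
    [-0.6,-0.02,0,0],
    [-0.94,-0.025,0,0],
  ],
)

```text
time: 49.65
tool_pos: [0.4361, -0.3438, 0.1507]
ee_rot: [[0.124, 0.992, -0.001], [0.992, -0.124, 0.001], [0.001, -0.001, -1.0]]
force: [0.5, 0.2, 1.4]
width: 0.8
gripper_force: 0.0
```

>>> move_arm(
  motion=[
    [-0.3,-0.01,0,0],
    [-0.6,-0.02,0,0],
    [-0.94,-0.025,0,0],
  ],
)

```text
time: 49.9
tool_pos: [0.4219, -0.4369, 0.1506]
ee_rot: [[0.124, 0.992, -0.001], [0.992, -0.124, 0.001], [0.001, -0.001, -1.0]]
force: [0.3, 0.3, 0.1]
width: 0.799
gripper_force: 0.0
```

>>> move_arm(
  motion=[
    [-0.3,-0.01,0,0],
    [-0.6,-0.02,0,0],
    [-0.85,-0.025,0,0],
    [-0.94,-0.025,0,0],
    [-0.94,-0.025,0,0],
    [-0.94,-0.025,0,0],
  ],
)

```text
time: 50.4
tool_pos: [0.4084, -0.5283, 0.1508]
ee_rot: [[0.124, 0.992, -0.001], [0.992, -0.124, 0.002], [0.001, -0.001, -1.0]]
force: [0.2, 0.1, 0.8]
width: 0.8
gripper_force: 0.0
```

```bash
python3 -c "
from h import *
go((.4081,-.5287,.0685))"
```

```text
t 50.4 p [ 0.4084 -0.5283  0.1508] yaw 82.86 F [0.2 0.1 0.8] w 0.8 gf 0.0
(0.4081, -0.5287, 0.0685) -> [-0.006 -0.002  0.823]
```

>>> move_arm(
  motion=[
    [0,0,0.15,0],
    [0,0,0.35,0],
    [0,0,0.6,0],
    [0,0,0.75,0],
    [0,0,0.81,0],
    [0,0,0.83,0],
    [0,0,0.83,0],
    [0,0,0.83,0],
  ],
)

```text
time: 51.07
tool_pos: [0.409, -0.5292, 0.07]
ee_rot: [[0.124, 0.992, 0.001], [0.992, -0.124, -0.001], [-0.001, 0.001, -1.0]]
force: [0.1, 0.5, 0.7]
width: 0.799
gripper_force: 0.0
```

>>> move_arm(
  motion=[
    [0,0,0,0],
    [0,0,0,0],
    [0,0,0,0],
    [0,0,0,0],
    [0,0,0,0],
    [0,0,0,0],
    [0,0,0,0],
    [0,0,0,0],
    [0,0,0,0],
  ],
  claw=0.3,
)

```text
time: 51.82
tool_pos: [0.4086, -0.529, 0.0689]
ee_rot: [[0.124, 0.992, 0.0], [0.992, -0.124, -0.0], [-0.0, 0.0, -1.0]]
force: [-0.6, -0.3, 1.5]
width: 0.433
gripper_force: 30.0
```

>>> move_arm(
  motion=[
    [0,0,-0.05,0],
    [0,0,-0.15,0],
    [0,0,-0.3,0],
    [0,0,-0.45,0],
    [0,0,-0.55,0],
    [0,0,-0.55,0],
  ],
)

```text
time: 52.32
tool_pos: [0.4093, -0.5299, 0.1277]
ee_rot: [[0.124, 0.992, 0.003], [0.992, -0.124, -0.004], [-0.003, 0.003, -1.0]]
force: [0.2, -0.1, -0.8]
width: 0.434
gripper_force: 30.0
```

>>> move_arm(
  motion=[
    [0.1,0,0,0],
    [0.25,0.01,0,0],
    [0.45,0.02,0,0],
    [0.65,0.03,0,0],
    [0.85,0.03,0,0],
    [1,0.035,0,0],
  ],
)

```text
time: 52.82
tool_pos: [0.4244, -0.4274, 0.1228]
ee_rot: [[0.123, 0.992, -0.001], [0.992, -0.123, 0.001], [0.001, -0.001, -1.0]]
force: [-0.5, 0.6, -0.7]
width: 0.434
gripper_force: 30.0
```

>>> move_arm(
  motion=[
    [0.2,0,0,0],
    [0.4,0.01,0,0],
    [0.6,0.02,0,0],
    [0.8,0.03,0,0],
    [1,0.035,0,0],
  ],
)

```text
time: 53.23
tool_pos: [0.4402, -0.3294, 0.1231]
ee_rot: [[0.124, 0.992, -0.001], [0.992, -0.124, 0.001], [0.0, -0.001, -1.0]]
force: [-0.2, 0.4, -1.1]
width: 0.438
gripper_force: 30.0
```

>>> move_arm(
  motion=[
    [0.2,0,0,0],
    [0.4,0.01,0,0],
    [0.6,0.02,0,0],
    [0.8,0.03,0,0],
    [0.94,0.035,0,0],
    [0.99,0.035,0,0],
    [0.99,0.035,0,0],
    [0.99,0.035,0,0],
  ],
)

```text
time: 53.9
tool_pos: [0.4559, -0.2335, 0.1236]
ee_rot: [[0.123, 0.992, -0.0], [0.992, -0.123, -0.0], [-0.0, -0.0, -1.0]]
force: [0.4, 0.2, -0.7]
width: 0.432
gripper_force: 30.0
```

```bash
python3 -c "
from h import *
go((.4557,-.2335,.053))"
```

```text
t 53.9 p [ 0.4559 -0.2335  0.1236] yaw 82.91 F [ 0.4  0.2 -0.7] w 0.432 gf 30.0
(0.4557, -0.2335, 0.053) -> [-0.001 -0.002  0.706]
```

Lower, release, lift clear and move back over the board.

>>> move_arm(
  motion=[
    [0,0,0.1,0],
    [0,0,0.25,0],
    [0,0,0.4,0],
    [0,0,0.55,0],
    [0,0,0.64,0],
    [0,0,0.68,0],
    [0,0,0.695,0],
    [0,0,0.705,0],
    [0,0,0.705,0],
    [0,0,0.705,0],
  ],
)

```text
time: 54.73
tool_pos: [0.4564, -0.2338, 0.0539]
ee_rot: [[0.124, 0.992, 0.001], [0.992, -0.124, -0.0], [-0.0, 0.001, -1.0]]
force: [0.4, 0.5, -0.7]
width: 0.434
gripper_force: 30.0
```

>>> move_arm(
  motion=[
    [0,0,0,0],
    [0,0,0,0],
    [0,0,0,0],
    [0,0,0,0],
    [0,0,0,0],
    [0,0,0,0],
  ],
  claw=0.8,
)

```text
time: 55.23
tool_pos: [0.4561, -0.2335, 0.0533]
ee_rot: [[0.124, 0.992, 0.0], [0.992, -0.124, 0.0], [0.0, 0.0, -1.0]]
force: [-0.2, -0.9, 0.6]
width: 0.783
gripper_force: 0.0
```

>>> move_arm(
  motion=[
    [0,0,-0.1,0],
    [0,0,-0.3,0],
    [0,0,-0.55,0],
    [0,0,-0.8,0],
    [0,0,-1,0],
    [-0.2,0,-1,0],
    [-0.5,0,-1,0],
    [-0.9,0,-1,0],
  ],
)

```text
time: 55.9
tool_pos: [0.4452, -0.3228, 0.1549]
ee_rot: [[0.122, 0.993, 0.002], [0.993, -0.122, -0.001], [-0.001, 0.002, -1.0]]
force: [0.2, -0.1, 0.6]
width: 0.804
gripper_force: 0.0
```

>>> move_arm(
  motion=[
    [-0.3,0,0,0],
    [-0.6,0,0,0],
    [-1,0,0,0],
  ],
)

```text
time: 56.15
tool_pos: [0.4323, -0.4229, 0.1543]
ee_rot: [[0.123, 0.992, 0.001], [0.992, -0.123, -0.0], [-0.0, 0.001, -1.0]]
force: [1.0, 0.5, 1.5]
width: 0.804
gripper_force: 0.0
```

>>> move_arm(
  motion=[
    [-0.3,0,0,0],
    [-0.6,0,0,0],
    [-0.9,0,0,0],
    [-1,0,0,0],
    [-1,0,0,0],
    [-1,0,0,0],
  ],
)

```text
time: 56.65
tool_pos: [0.4201, -0.5211, 0.1534]
ee_rot: [[0.125, 0.992, -0.0], [0.992, -0.125, 0.001], [0.001, -0.0, -1.0]]
force: [-0.0, 0.4, 0.7]
width: 0.798
gripper_force: 0.0
```

```bash
python3 -c "
from h import *
go()
t=manip.get_image('top')[130:300,225:425]
s=manip.get_image('scene')[170:290,230:405]
cv2.imwrite('pics/p10.png',np.hstack([cv2.resize(t,(450,382),interpolation=cv2.INTER_CUBIC),cv2.resize(s,(350,240),interpolation=cv2.INTER_CUBIC).__class__(0) if 0 else cv2.copyMakeBorder(cv2.resize(s,(350,240),interpolation=cv2.INTER_CUBIC),0,142,0,0,0)]))"
```

```text
t 56.6 p [ 0.4201 -0.5211  0.1534] yaw 82.84 F [-0.   0.4  0.7] w 0.798 gf 0.0
```

View pics/p10.png

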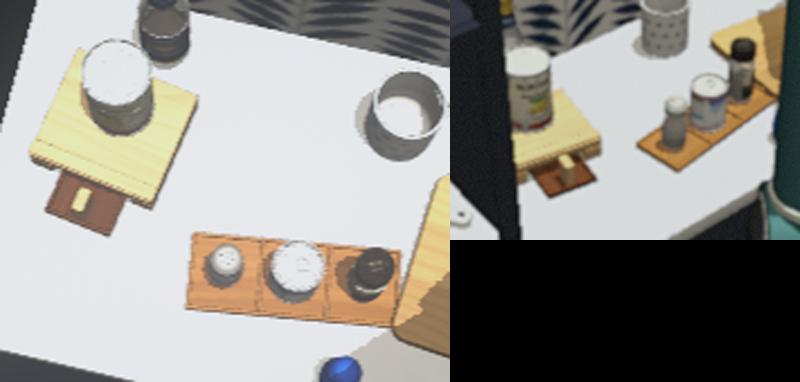

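The shaker (228,262), tin (297,268) and jar (374,270) stand upright in their own bays. The tray is in the slot (85,205), the mug is untouched, and the arm is clear, so I hand in.

```bash
python3 -c "
from station import manip
print(manip.job_done())"
```

```text
the job is handed in; nothing more can be done
None
```

The job is handed in: the tray is against the stop in the riser slot (measured about 1 mm from home), the shaker, tin and spice jar stand upright back in their own bays, the mug was not touched, and it took about 57 s of the 150 s; the judge's verdict was not shown.

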